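Pack a mould blank tight in the carving cradle

ROBOT

A 6-joint arm with a two-finger parallel gripper is mounted at the origin on the work surface. World frame = base frame: x ahead of the robot, y to its left, z up, the work surface at z = 0. Lengths are in mm, angles in degrees, forces in N, time in s.
With the tool pointing down it reaches from about 300 to 850 mm from the base axis. Payload 4.2 kg.
Tool frame: the origin (TCP) lies between the finger pads; the fingertips stand 14 mm ahead of it and the grasp point (between the pads) lies 5 mm behind it (env.finger_overhang is the distance from the TCP to the fingertips, in mm); z points along the fingers, y is the line along which they close (so a half turn about z gives the same grasp; the last joint's range is limited). The gripper opens to 91 mm and grips with 3 to 60 N. Pads are 32 mm wide; open, the fingers measure 118 mm over their backs; the gripper's body (76 mm by 178 mm) begins 60 mm behind the grasp point.
Start: joints at [62.968, 18.312, 89.639, -0, 72.044, -1.146], TCP at [251.041, 517.32, 227.976] pointing down, gripper open.
Joint ranges: [-177.97, 177.97], [-48.28, 115.42], [12.27, 149.76], [-77.06, 257.06], [2.81, 150.46], [-146.56, 146.56]. Speed limits (degrees/s): [147.25, 147.25, 180, 180, 180, 180].

INTERFACE

Orientations are given as [roll, pitch, yaw] about the fixed x, y, z axes, in that order (R = Rz(yaw) Ry(pitch) Rx(roll)).
In Python, from workcell import status, cams, env, finder gives the robot as it stands.
- The arm moves only by the tool apply_moves, never from a script. Its argument "increments" is a list of rows, each a list of 7 numbers: the opening, from -1 (shut) to 1 (fully open), then the shift along the world's x, y, z in m, then the turn, a rotation vector about the world's x, y, z in degrees. In form: [[gripper, x, y, z, ax, ay, az], ...]. A call has 1 to 5 rows; each row shifts and turns the commanded pose from where the row before left it; what a row does not reach is not made up. A row lasts 1/12 s, in which the tool goes at most 41.7 mm and 7.16 degrees, less where a joint would pass 70% of its speed; a pose out of reach is approached as far as the arm can. A call with a gripper value outside its range is refused whole. The fingers move at their own pace and stop on an object; "newtons" is the grip in N (left out, the last holds). Time passes only in rows, so rows that do not move let the fingers close. It gives the time, the measured TCP pose, the force, the opening and the grip force at its end, in the units of the state.
- status.state(): the state, without advancing time (a new reading comes with each control period).
- cams.grab_frame(name): name is "side" or "top"; returns a dict with "color" (400x640x3 uint8, red, green, blue), "intrinsics" (3x3 intrinsics, pixels), "k1" (the pictures are not rectified: a ray, as slopes to the right and down, at radius r is drawn at 1 + k1 r^2 times it, then the intrinsics apply), "R" (3x3) and "t" (3): a world point X has camera coordinates R X + t. Camera axes: x right, y down, z forward; pixel columns grow to the right and rows downward; lengths in mm; the calibration is good to about 2 mm. A picture is of the moment at which its call begins. There is no depth.
- env.job_done(): hands the job in; it is judged then, once.
Trained networks look in the newest picture that a camera, given by its name, has taken for a name from the list of things; names that differ only in an ending like _2 or _b are one class to them, and where a whole thing is asked for, a point or a joint stands for the part that bears it (a point fixed in the world has none). Each returns a list of dicts, best first, with "score" (0 to 1); they miss things now and then, are a little off and sometimes report something else, mostly with a low value. They report only what shows in the picture. A call takes as long as a camera call. They do not tell look-alikes from the thing itself.
- finder.boxes_of(query, camera): "rect" ([left, top, width, height] in pixels, round what is visible of it).
- finder.trace(query, camera): "pixels" (400x640 bool, what is visible of it) and "rect" ([left, top, width, height] in pixels, round what is visible of it).
The state is a dict: "time_s": time; "qpos": joint angles; "qvel": joint speeds; "effort": joint torques, N m; "ee_pos": TCP position; "ee_rot": TCP orientation; "force": force on the tool from outside, world axes, zero at the start; "torque": the same for the moment, N m; "gripper_width": finger opening in mm; "gripper_force": force on a finger pad.
Only numpy, scipy, OpenCV 4.12 (cv2) and the standard library are available. Lean on these libraries where they do the work, as an engineer would, in place of code of your own. Each camera call takes 0.05 s, during which the arm holds its last target. There are 200 camera calls.

TASK

Pack the mould blank in the carving cradle: try slips from the rack in the gap between blank and tall fence, without forcing any, until one slides in snugly, with hardly any play. Leave it upright, fully home on the cradle floor near the middle of the fence. All other slips must end up standing in the rack's pockets, and the cup, mallet and brush stay where they are.

Things in the scene. Friction and masses are not known exactly. Their poses are not given: they have to be found in the camera images.
- cradle: Fixed wooden carving cradle. Origin at bench height, at mid-length of the tall fence's inner face; x along the fence, y from the fence across the gap to the blank, z up. Gap floor (base board top) at z 16 mm. Fence: x -60..60, y -28..0, top at z 70 mm. Blank's top at z 50 mm, 20 mm below the fence's. Low head stop: face at y 100 mm, top at z 46 mm. Nothing of it gives.
- gap_mouth (a point): The fence's inner face at mid-length, level with the blank's top (cradle z 50 mm); axes as the cradle. The gap reaches from here towards +y; it is 34 mm deep, 80 mm long (x -40..40), open at top and ends. Its width is 1.2 mm more than one of the slips. A step thinner has over 4 mm of play; a step thicker stops on the blank's top edge.
- rack: Fixed plywood tray 171 (x) by 40 (y) by 30 mm tall; walls and floor 6 mm. Three pockets, about 49 (x) by 28 mm (y), centred at x -55, 0 and 55 mm. Origin: centre of the underside, on the bench. Slips stand on its floor (z 6 mm), thickness along the rack's y.
- slip_thin: Thinnest hardwood packing slip: a plain upright plate 14 mm thick (along its y), 40 mm wide (along its x), 96 mm tall (z). Origin at the centre of its underside. The two long bottom edges are rounded with 2 mm radius. It starts standing in one pocket of the rack, which one varies.
- slip_middle: Middle hardwood packing slip: a plain upright plate 17 mm thick (along its y), 40 mm wide (along its x), 96 mm tall (z). Origin at the centre of its underside. The two long bottom edges are rounded with 2 mm radius. It starts standing in one pocket of the rack, which one varies.
- slip_thick: Thickest hardwood packing slip: a plain upright plate 20 mm thick (along its y), 40 mm wide (along its x), 96 mm tall (z). Origin at the centre of its underside. The two long bottom edges are rounded with 2 mm radius. It starts standing in one pocket of the rack, which one varies.
- blank_a: One of three look-alike wooden mould blanks, fixed: slab 80 mm wide (x), 34 mm thick, stub handle on +x to x 90 mm. Origin: underside, middle of the +y end; it runs 79 to 85 mm towards -y, to its other end (blank_a_c0: 1 mm inside it). Lengths differ in 3 mm steps; which is longer is not told: feel the gap. The one with its origin at x 0, y 100, z 16 mm of the cradle lies in it; others: in store.
- blank_b: One of three look-alike wooden mould blanks, fixed: slab 80 mm wide (x), 34 mm thick, stub handle on +x to x 90 mm. Origin: underside, middle of the +y end; it runs 79 to 85 mm towards -y, to its other end (blank_b_c0: 1 mm inside it). Lengths differ in 3 mm steps; which is longer is not told: feel the gap. The one with its origin at x 0, y 100, z 16 mm of the cradle lies in it; others: in store.
- blank_c: One of three look-alike wooden mould blanks, fixed: slab 80 mm wide (x), 34 mm thick, stub handle on +x to x 90 mm. Origin: underside, middle of the +y end; it runs 79 to 85 mm towards -y, to its other end (blank_c_c0: 1 mm inside it). Lengths differ in 3 mm steps; which is longer is not told: feel the gap. The one with its origin at x 0, y 100, z 16 mm of the cradle lies in it; others: in store.
- teacup: White cup without handle, 72 mm across, 62 mm tall; bystander. Origin: centre of its underside.
- mallet: Wooden carver's mallet lying down, head 68 x 110 x 68 mm, handle 165 mm; bystander. Origin: centre of the underside of the head; the handle points to its -x.
- brush: Small hand brush lying along its x; bystander. Origin: underside.
There are look-alikes about, which are no part of the job. Leave any red or white look-alike of the slip_thick alone.

How it is judged (in metres and radians):
At the end, for the whole second after the job is handed in: One slip stands between fence and blank, foot within 3 mm of the floor, upright to 0.08 rad, in line to 0.1 rad, within 22 mm of the fence's middle; the gap is less than 2 mm wider than it is thick. The other two stand in rack pockets, upright to 0.25 rad. All at rest (((z of slip_thin in the frame of cradle between 0.012 and 0.019 m and x of slip_thin in the frame of cradle between -0.022 and 0.022 m and y of slip_thin in the frame of cradle between 0.004 and 0.015 m and (y of blank_a_c0 in the frame of cradle between 0.015 and 0.017 m or y of blank_b_c0 in the frame of cradle between 0.015 and 0.017 m or y of blank_c_c0 in the frame of cradle between 0.015 and 0.017 m) and angle between slip_thin's own z axis and vertical below 0.08 rad and angle between the y axis of slip_thin and the y axis of cradle, either way round below 0.1 rad and x of slip_middle in the frame of rack between -0.08 and 0.08 m and y of slip_middle in the frame of rack between -0.016 and 0.016 m and z of slip_middle in the frame of rack between 0 and 0.015 m and angle between each of slip_middle, slip_thick's own z axis and vertical below 0.25 rad and x of slip_thick in the frame of rack between -0.08 and 0.08 m and y of slip_thick in the frame of rack between -0.016 and 0.016 m and z of slip_thick in the frame of rack between 0 and 0.015 m) or (z of slip_middle in the frame of cradle between 0.012 and 0.019 m and x of slip_middle in the frame of cradle between -0.022 and 0.022 m and y of slip_middle in the frame of cradle between 0.004 and 0.015 m and (y of blank_a_c0 in the frame of cradle between 0.018 and 0.02 m or y of blank_b_c0 in the frame of cradle between 0.018 and 0.02 m or y of blank_c_c0 in the frame of cradle between 0.018 and 0.02 m) and angle between slip_middle's own z axis and vertical below 0.08 rad and angle between the y axis of slip_middle and the y axis of cradle, either way round below 0.1 rad and x of slip_thin in the frame of rack between -0.08 and 0.08 m and y of slip_thin in the frame of rack between -0.016 and 0.016 m and z of slip_thin in the frame of rack between 0 and 0.015 m and angle between each of slip_thin, slip_thick's own z axis and vertical below 0.25 rad and x of slip_thick in the frame of rack between -0.08 and 0.08 m and y of slip_thick in the frame of rack between -0.016 and 0.016 m and z of slip_thick in the frame of rack between 0 and 0.015 m) or (z of slip_thick in the frame of cradle between 0.012 and 0.019 m and x of slip_thick in the frame of cradle between -0.022 and 0.022 m and y of slip_thick in the frame of cradle between 0.004 and 0.015 m and (y of blank_a_c0 in the frame of cradle between 0.021 and 0.023 m or y of blank_b_c0 in the frame of cradle between 0.021 and 0.023 m or y of blank_c_c0 in the frame of cradle between 0.021 and 0.023 m) and angle between slip_thick's own z axis and vertical below 0.08 rad and angle between the y axis of slip_thick and the y axis of cradle, either way round below 0.1 rad and x of slip_thin in the frame of rack between -0.08 and 0.08 m and y of slip_thin in the frame of rack between -0.016 and 0.016 m and z of slip_thin in the frame of rack between 0 and 0.015 m and angle between each of slip_thin, slip_middle's own z axis and vertical below 0.25 rad and x of slip_middle in the frame of rack between -0.08 and 0.08 m and y of slip_middle in the frame of rack between -0.016 and 0.016 m and z of slip_middle in the frame of rack between 0 and 0.015 m)) and linear speed of each of slip_thin, slip_middle, slip_thick below 0.02 m/s); the robot touches nothing.
It fails at once if a slip or the robot is pressed on the cradle with more than 60 N (contact force between cradle and anything else above 60 N).
It fails at once if a slip or the robot is pressed on a mould blank with more than 60 N (contact force between any of blank_a, blank_b, blank_c and anything else above 60 N).
It fails at once if the cup, mallet or brush is shifted by more than 20 mm (distance of any of teacup, mallet, brush from where it was at the start of the episode above 0.02 m).
It also fails if it takes over 72 s, if anything falls off the work surface, if the arm or the gripper's body presses on something with over 40 N, if the wrist force passes 120 N, or if a joint passes its speed limit or range.

## Working session

There is one attempt and no reset: what is moved stays moved. The work goes in short steps, Python scripts to look and compute and a tool call to move; the robot and the scene stay as the last step left them, time stands still between calls to the robot, and variables do not carry over. Pictures are saved under pics/ and viewed, at most 10 in all, crops included, and the job is handed in when it is done.

Besides the shell and the picture viewer there is one more tool, called after "Emit:" as name(argument=value, ...), one argument or row to a line, values as JSON. apply_moves: Moves the arm, as the interface text tells. Its arguments: {"type":"object","properties":{"increments":{"type":"array","items":{"type":"array","items":{"type":"number"}}},"newtons":{"type":"number"}},"required":["increments"]}

```bash
ls; mkdir -p pics; cat > h.py <<'E'
import numpy as np, cv2
from workcell import status, cams, env, finder
def grab(n):
    return cams.grab_frame(n)
def proj(f,X):
    X=np.atleast_2d(X); c=X@np.array(f["R"]).T+np.array(f["t"]); s=c[:,:2]/c[:,2:]
    s=s*(1+f["k1"]*(s**2).sum(1,keepdims=True)); K=np.array(f["intrinsics"])
    return s*[K[0,0],K[1,1]]+K[:2,2]
def unproj(f,uv,z):
    K=np.array(f["intrinsics"]); d=(np.atleast_2d(uv)-K[:2,2])/[K[0,0],K[1,1]]; s=d.copy()
    for _ in range(20): s=d/(1+f["k1"]*(s**2).sum(1,keepdims=True))
    R=np.array(f["R"]);t=np.array(f["t"]); r=np.c_[s,np.ones(len(s))]@R; C=-R.T@t
    return C+r*((z-C[2])/r[:,2:])
def save(f,name): cv2.imwrite(name,f["color"][:,:,::-1])
E
python3 - <<'E'
from h import *
for n in("side","top"):
    f=grab(n); save(f,f"pics/{n}0.png"); print(n,np.round(-np.array(f["R"]).T@f["t"]),f["intrinsics"][0][0],f["k1"])
    for q in("cradle","rack","slip_thin","blank_a","teacup","mallet","brush"):
        print(q,[(round(b["score"],2),np.round(b["rect"]).tolist()) for b in finder.boxes_of(q,n)[:6]])
print(status.state())
E
```

```text
pics
side [ 193. -488.  834.] 402.2785995595411 0.008775300958608297
cradle [(0.87, [224.0, 191.0, 77.0, 73.0]), (0.34, [372.0, 279.0, 19.0, 30.0])]
rack [(0.62, [340.0, 282.0, 74.0, 54.0])]
slip_thin [(0.73, [371.0, 275.0, 20.0, 36.0]), (0.38, [209.0, 172.0, 57.0, 38.0])]
blank_a [(0.89, [207.0, 172.0, 55.0, 41.0]), (0.87, [189.0, 154.0, 52.0, 40.0]), (0.71, [235.0, 195.0, 55.0, 40.0]), (0.5, [224.0, 188.0, 78.0, 77.0])]
teacup [(0.79, [340.0, 160.0, 28.0, 34.0])]
mallet [(0.66, [398.0, 322.0, 74.0, 78.0])]
brush [(0.97, [352.0, 217.0, 71.0, 50.0])]
top [ 464.  -50. 1217.] 459.9649242941362 -0.13679147806692296
cradle [(0.74, [367.0, 126.0, 20.0, 69.0]), (0.65, [215.0, 212.0, 102.0, 47.0])]
rack [(0.75, [403.0, 184.0, 15.0, 66.0])]
slip_thin [(0.65, [411.0, 203.0, 12.0, 23.0])]
blank_a [(0.93, [218.0, 203.0, 34.0, 52.0]), (0.8, [262.0, 202.0, 32.0, 52.0]), (0.74, [180.0, 199.0, 37.0, 54.0]), (0.25, [367.0, 126.0, 17.0, 70.0])]
teacup [(0.93, [293.0, 119.0, 27.0, 27.0]), (0.32, [261.0, 202.0, 33.0, 52.0])]
mallet [(0.81, [443.0, 197.0, 51.0, 94.0])]
brush [(0.58, [367.0, 123.0, 18.0, 73.0]), (0.57, [251.0, 211.0, 65.0, 49.0])]
{'time_s': 0.8, 'qpos': array([ 6.29671460e+01,  1.83100643e+01,  8.96384162e+01,  1.00600959e-03,
        7.20447795e+01, -1.14557474e+00]), 'qvel': array([-0.0246558 , -0.0234654 ,  0.06170629,  0.00245463,  0.09432883,
       -0.05286895]), 'effort': array([ 1.78293143e-03, -4.12306023e+01, -2.32220882e+01,  7.29589560e-02,
        3.75537307e-02, -2.13348017e-05]), 'ee_pos': array([251.04348489, 517.3172153 , 227.99830775]), 'ee_rot': array([ 1.79993242e+02, -8.22108525e-04,  1.54112411e+02]), 'force': array([-1.1428708 , -0.01234189, -0.62072136]), 'torque': array([-0.08451176,  0.0377813 , -0.0553456 ]), 'gripper_force': 0.0, 'gripper_width': 91.61902459029658}
```

```bash
python3 - <<'E'
import cv2
a=cv2.imread("pics/top0.png")[100:310,150:520]; cv2.imwrite("pics/a.png",cv2.resize(a,None,fx=2.15,fy=2.15,interpolation=2))
a=cv2.imread("pics/side0.png")[120:400,170:500]; cv2.imwrite("pics/b.png",cv2.resize(a,None,fx=2.1,fy=2.1,interpolation=2))
E
```

```text
(no output)
```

View pics/a.png

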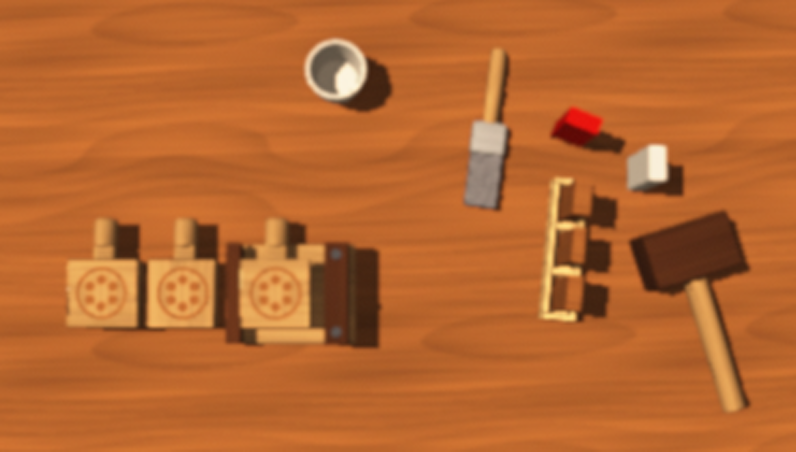

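View pics/b.png

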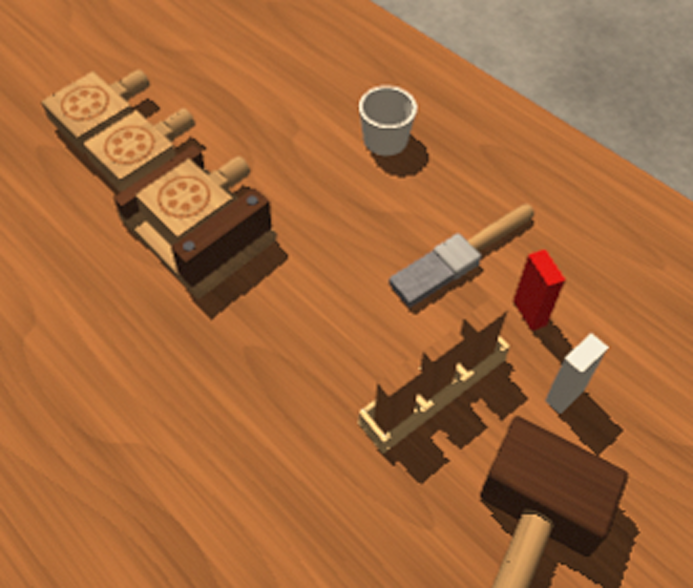

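```bash
cat >> h.py <<'E'
def T(p,P):  # pose x,y,yaw(deg)
    a=np.radians(p[2]); P=np.atleast_2d(np.array(P,float)); c,s=np.cos(a),np.sin(a)
    return np.c_[p[0]+c*P[:,0]-s*P[:,1],p[1]+s*P[:,0]+c*P[:,1],P[:,2]]
def box(x0,x1,y0,y1,z0,z1): return [[x,y,z] for x in(x0,x1) for y in(y0,y1) for z in(z0,z1)]
E
python3 - <<'E'
from h import *
f=grab("top")
print(np.round(f["R"],3).tolist())
print(unproj(f,[[301.5,213],[301.5,260],[312.5,213.5],[312.5,260]],70).round(1))
print(unproj(f,[[407,183],[418,250]],30).round(1))
g=grab("side"); print(np.round(g["R"],3).tolist())
def crop(im,x0,y0,w,h,s): return cv2.resize(im[y0:y0+h,x0:x0+w,::-1],(w*s,h*s),interpolation=cv2.INTER_NEAREST)
A=np.hstack([crop(f["color"],250,205,68,62,6),crop(f["color"],395,178,40,62,6)])
B=np.hstack([crop(g["color"],222,184,82,48,6)[:, :408],crop(g["color"],338,270,40,48,6)])
cv2.imwrite("pics/c.png",np.vstack([A,B])[:600])
cv2.imwrite("pics/top1.png",f["color"][:,:,::-1]);cv2.imwrite("pics/side1.png",g["color"][:,:,::-1])
import pickle;pickle.dump((f,g),open("fg.pkl","wb"))
E
```

```text
[[-0.031, -0.999, -0.007], [-0.995, 0.032, -0.094], [0.094, 0.004, -0.996]]
[[547.5 -10.6  70. ]
 [430.6  -7.2  70. ]
 [545.4 -38.   70. ]
 [429.8 -34.5  70. ]]
[[ 620.1 -286.9   30. ]
 [ 444.9 -307.2   30. ]]
[[0.714, -0.7, -0.016], [-0.553, -0.548, -0.628], [0.431, 0.457, -0.778]]
```

View pics/c.png

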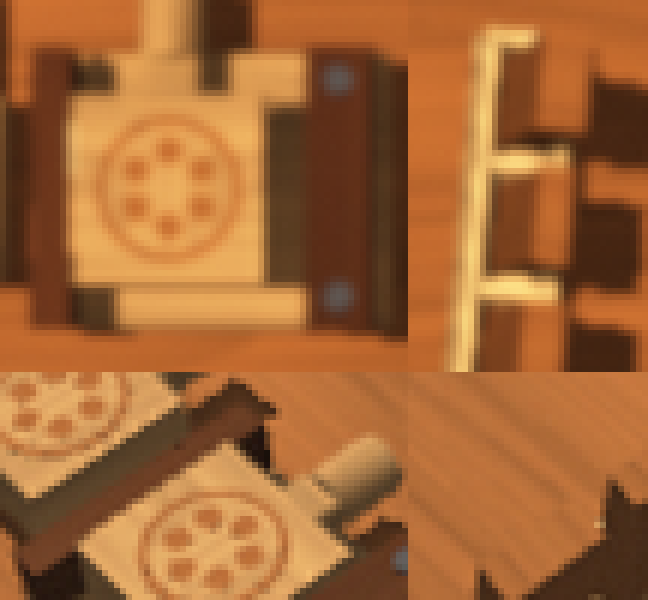

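```bash
python3 - <<'E'
from h import *
import pickle; f,g=pickle.load(open("fg.pkl","rb"))
im=f["color"].astype(float)
def edges(r0,r1,c0,c1,th=6):
    p=im[r0:r1,c0:c1].mean(0).sum(1); d=np.diff(p); out=[]
    for i in range(1,len(d)-1):
        if abs(d[i])>th*3 and abs(d[i])>=abs(d[i-1]) and abs(d[i])>abs(d[i+1]):
            w=np.abs(d[i-1:i+2]); out.append((round(c0+i+0.5+(w@[-1,0,1])/w.sum()+0.0,2),round(d[i])))
    return out
print("cradle cols (pixel-centre coords)")
for r in (224,230,236,242,248): print(r,edges(r-2,r+3,250,318,4))
print("rack")
for r in range(184,248,4): print(r,edges(r-1,r+2,396,432,4))
imT=im.transpose(1,0,2)
def vedges(c0,c1,r0,r1,th=5):
    p=im[r0:r1,c0:c1].mean(1).sum(1); d=np.diff(p); out=[]
    for i in range(1,len(d)-1):
        if abs(d[i])>th*3 and abs(d[i])>=abs(d[i-1]) and abs(d[i])>abs(d[i+1]):
            w=np.abs(d[i-1:i+2]); out.append((round(r0+i+0.5+(w@[-1,0,1])/w.sum(),2),round(d[i])))
    return out
print("fence v",vedges(303,307,205,268),vedges(308,310,205,268)); print("blank v",vedges(264,290,205,268))
print("rack v wall",vedges(405,407,178,256)); 
for c in (411,413,415,417,419,421,423): print(c,vedges(c,c+2,180,256))
E
```

```text
cradle cols (pixel-centre coords)
224 [(np.float64(260.74), 102), (np.float64(271.35), -13), (np.float64(293.42), -112), (np.float64(310.49), -19), (np.float64(314.88), -14)]
230 [(np.float64(254.53), 24), (np.float64(260.6), 139), (np.float64(263.71), -14), (np.float64(266.36), -22), (np.float64(273.18), 13), (np.float64(276.09), -33), (np.float64(279.22), 30), (np.float64(289.27), 21), (np.float64(293.48), -139), (np.float64(310.43), -18), (np.float64(312.27), 15), (np.float64(314.92), -15)]
236 [(np.float64(254.54), 21), (np.float64(260.71), 110), (np.float64(265.2), -35), (np.float64(267.63), 36), (np.float64(270.4), -18), (np.float64(274.25), 30), (np.float64(281.27), -34), (np.float64(284.73), 16), (np.float64(287.8), -27), (np.float64(290.18), 32), (np.float64(293.48), -132), (np.float64(310.27), -16), (np.float64(312.43), 16), (np.float64(314.92), -16)]
242 [(np.float64(253.81), 34), (np.float64(260.72), 121), (np.float64(266.52), -30), (np.float64(273.11), 13), (np.float64(276.05), -34), (np.float64(278.96), 30), (np.float64(281.65), -18), (np.float64(288.59), 25), (np.float
[... 4274 characters left out ...]
.float64(227.8), -89), (np.float64(245.4), 48), (np.float64(248.33), -62), (np.float64(250.31), 24)]
419 [(np.float64(199.18), -82), (np.float64(202.37), 148), (np.float64(205.57), -65), (np.float64(221.62), -70), (np.float64(224.43), 99), (np.float64(227.67), -34), (np.float64(240.27), -18), (np.float64(244.36), -46), (np.float64(249.32), 81)]
421 [(np.float64(199.41), -76), (np.float64(202.41), 72), (np.float64(221.66), -36), (np.float64(226.62), 37), (np.float64(230.82), -34), (np.float64(246.31), 58), (np.float64(249.36), 34)]
423 [(np.float64(199.57), -57), (np.float64(204.58), 34), (np.float64(210.86), -33), (np.float64(225.57), 76), (np.float64(231.36), -84), (np.float64(246.24), 77)]
```

```bash
python3 - <<'E'
from h import *
import pickle; f,g=pickle.load(open("fg.pkl","rb"))
print(f["intrinsics"])
U=lambda c,r,z:unproj(f,[[c,r]],z)[0].round(1)
for r in(230,236,242): print("blank ends",U(260.65,r,50),U(293.5,r,50),"fence in",U(300.4,r,70))
print("fence ends",U(305,212.35,70),U(305,259.7,70),U(309,212.4,70),U(309,260.4,70)) 
print("blank sides",U(277,220.4,50),U(277,251.3,50))
print("rack wall pts outer/inner")
for r,a,b in((188,406.6,409.7),(196,405.7,408.9),(212,404.5,407.75),(220,403.65,406.9),(236,402.4,405.5),(240,401.65,405.1)): print(U(a,r,30),U(b,r,30))
print("rack ends",[U(412,r,30) for r in(182.2,185.4,202.55,206.45,223.3,227.55,244.5,248.65)])
print("slips")
for r,a,b in((192,416.4,424.6),(196,416.25,424.5),(212,415.75,421.65),(216,415.5,421.55),(220,415.4,421.4),(232,413.5,420.6),(236,413.3,420.5)): 
  p,q=U(a,r,102),U(b,r,102); print(p,q,np.linalg.norm(p-q).round(1))
E
```

```text
[[459.96492429   0.         315.0485287 ]
 [  0.         459.96492429 202.79533366]
 [  0.           0.           1.        ]]
blank ends [508.9  95.2  50. ] [506.4  11.6  50. ] fence in [505.1  -6.6  70. ]
blank ends [493.7  95.6  50. ] [491.2  12.1  50. ] fence in [490.2  -6.2  70. ]
blank ends [478.5  95.9  50. ] [476.   12.5  50. ] fence in [475.3  -5.7  70. ]
fence ends [548.9 -19.4  70. ] [431.1 -15.9  70. ] [548.4 -29.4  70. ] [429.1 -25.8  70. ]
blank sides [532.1  53.   50. ] [453.8  54.9  50. ]
rack wall pts outer/inner
[ 607.  -285.2   30. ] [ 606.8 -293.3   30. ]
[ 586.1 -281.7   30. ] [ 585.8 -290.1   30. ]
[ 544.5 -276.5   30. ] [ 544.2 -285.    30. ]
[ 523.7 -273.3   30. ] [ 523.5 -281.8   30. ]
[ 482.5 -268.1   30. ] [ 482.2 -276.2   30. ]
[ 472.2 -265.7   30. ] [ 471.9 -274.7   30. ]
rack ends [array([ 621.9, -300.2,   30. ]), array([ 613.4, -299.8,   30. ]), array([ 568.5, -297.4,   30. ]), array([ 558.3, -296.9,   30. ]), array([ 514.5, -294.7,   30. ]), array([ 503.4, -294.2,   30. ]), array([ 459.7, -292.1,   30. ]), array([ 449. , -291.7,   30. ])]
slips
[ 587.7 -294.6  102. ] [ 587.1 -315.   102. ] 20.4
[ 577.9 -293.7  102. ] [ 577.2 -314.2  102. ] 20.5
[ 538.6 -290.5  102. ] [ 538.2 -305.1  102. ] 14.6
[ 528.9 -289.4  102. ] [ 528.4 -304.3  102. ] 14.9
[ 519.1 -288.6  102. ] [ 518.6 -303.4  102. ] 14.8
[ 490.1 -282.5  102. ] [ 489.5 -300.   102. ] 17.5
[ 480.4 -281.6  102. ] [ 479.7 -299.3  102. ] 17.7
```

```bash
cat > fit.py <<'E'
from h import *
import pickle; from scipy.optimize import minimize; from scipy.ndimage import map_coordinates
f,g=pickle.load(open("fg.pkl","rb"))
def gm(F,s):
    a=cv2.GaussianBlur(F["color"].astype(np.float32),(0,0),s); 
    return np.stack([cv2.Sobel(a,-1,1,0).sum(2),cv2.Sobel(a,-1,0,1).sum(2)])/8
def seg(a,b): return np.linspace(a,b,40)
def score(F,G,p,segs,off=(0,0)):
    t=0
    for s in segs:
        uv=proj(F,T(p,s))+off; d=np.gradient(uv,axis=0); n=np.c_[-d[:,1],d[:,0]]/np.linalg.norm(d,axis=1,keepdims=True)
        gx,gy=[map_coordinates(k,[uv[:,1],uv[:,0]],order=1) for k in G]
        t+=min(abs((gx*n[:,0]+gy*n[:,1]).mean()),40)
    return t
def E(gap):
    F=[([-60,0,70],[60,0,70]),([-60,-28,70],[60,-28,70]),([-60,-28,70],[-60,0,70]),([60,-28,70],[60,0,70])]
    B=[([-40,gap,50],[40,gap,50]),([-40,gap,50],[-40,100,50]),([-40,100,50],[40,100,50])]
    return [seg(a,b) for a,b in F+B]
for cam in("top","side","both"):
  for gap in(15.2,18.2,21.2):
    best=None
    for s in(1.5,0.8):
        Gs=[(F,gm(F,s)) for F,n in((f,"top"),(g,"side")) if cam in(n,"both")]
        fun=lambda p:-sum(score(F,G,p,E(gap)) for F,G in Gs)
        starts=[best.x] if best is not None else [[490,y,a] for y in(-8,-5,-2) for a in(-3,-1)]
        best=min((minimize(fun,q,method="Nelder-Mead",options=dict(initial_simplex=np.array(q)+[[0,0,0],[3,0,0],[0,3,0],[0,0,2]])) for q in starts),key=lambda r:r.fun)
    print(cam,gap,best.x.round(2),round(best.fun,1))
E
python3 fit.py
```

```text
top 15.2 [490.89  -6.8   -2.79] -219.7
top 18.2 [490.87  -6.9   -2.72] -222.6
top 21.2 [490.76  -7.13  -2.36] -224.7
side 15.2 [490.75  -5.67  -1.61] -275.2
side 18.2 [490.75  -5.67  -1.61] -275.2
side 21.2 [492.69  -6.17  -4.01] -269.9
both 15.2 [490.79  -5.67  -2.71] -490.7
both 18.2 [490.64  -5.66  -2.36] -493.5
both 21.2 [490.84  -6.12  -2.73] -492.7
```

Emit:
apply_moves(
  increments=[
    [1,0.0,-0.04,0,0,0,6],
    [1,0.01,-0.04,0,0,0,6],
    [1,0.01,-0.04,0,0,0,6],
    [1,0.01,-0.04,0,0,0,2],
    [1,0.01,-0.04,0,0,0,0],
  ],
  newtons=25,
)

```text
time_s: 1.32
ee_pos: [291.0, 315.6, 228.0]
ee_rot: [180.0, 0.0, 174.3]
force: [1.0, -0.6, 0.7]
gripper_width: 91.3
gripper_force: 0.0
```

Emit:
apply_moves(
  increments=[
    [1,0.015,-0.038,0,0,0,0],
    [1,0.015,-0.038,0,0,0,0],
    [1,0.015,-0.038,0,0,0,0],
    [1,0.015,-0.038,0,0,0,0],
    [1,0.015,-0.038,0,0,0,0],
  ],
)

```text
time_s: 1.73
ee_pos: [366.3, 125.5, 228.4]
ee_rot: [180.0, 0.1, 174.1]
force: [0.7, 0.7, -0.9]
gripper_width: 91.0
gripper_force: 0.0
```

Emit:
apply_moves(
  increments=[
    [1,0.012,-0.038,0,0,0,0],
    [1,0.012,-0.038,0,0,0,0],
    [1,0.012,-0.038,0,0,0,0],
    [1,0.012,-0.038,0,0,0,0],
    [1,0.012,-0.038,0,0,0,0],
  ],
)

```text
time_s: 2.15
ee_pos: [426.2, -64.8, 228.3]
ee_rot: [180.0, 0.1, 174.1]
force: [0.8, 0.9, 0.9]
gripper_width: 91.6
gripper_force: 0.0
```

Emit:
apply_moves(
  increments=[
    [1,0.01,-0.038,0,0,0,0],
    [1,0.01,-0.038,0,0,0,0],
    [1,0.01,-0.038,0,0,0,0],
    [1,0.01,-0.038,0,0,0,0],
    [1,0.01,-0.038,0,0,0,0],
  ],
)

```text
time_s: 2.57
ee_pos: [476.1, -254.8, 228.1]
ee_rot: [180.0, 0.0, 174.1]
force: [0.8, 1.2, 0.2]
gripper_width: 91.4
gripper_force: 0.0
```

Emit:
apply_moves(
  increments=[
    [1,0.006,-0.036,0,0,0,0],
    [1,0,0,-0.04,0,0,0],
    [1,0,0,-0.04,0,0,0],
    [1,0,0,-0.04,0,0,0],
    [1,0,0,-0.028,0,0,0],
  ],
)

```text
time_s: 2.98
ee_pos: [480.5, -288.2, 76.8]
ee_rot: [179.9, -0.2, 174.1]
force: [-0.8, 0.4, -0.6]
gripper_width: 91.4
gripper_force: 0.0
```

Emit:
apply_moves(
  increments=[
    [-1,0,0,0,0,0,0],
    [-1,0,0,0,0,0,0],
    [-1,0,0,0,0,0,0],
    [-1,0,0,0,0,0,0],
    [-1,0,0,0,0,0,0],
  ],
)

```text
time_s: 3.4
ee_pos: [483.4, -289.4, 82.3]
ee_rot: [-179.9, 0.2, 174.1]
force: [-0.6, -0.1, 0.5]
gripper_width: 61.2
gripper_force: 0.0
```

Emit:
apply_moves(
  increments=[
    [-1,0,0,0,0,0,0],
    [-1,0,0,0,0,0,0],
    [-1,0,0,0,0,0,0],
    [-1,0,0,0,0,0,0],
  ],
)

```text
time_s: 3.73
ee_pos: [482.1, -288.7, 80.3]
ee_rot: [-180.0, 0.0, 174.1]
force: [0.4, -0.9, -0.1]
gripper_width: 34.2
gripper_force: 0.0
```

Emit:
apply_moves(
  increments=[
    [-1,0,-0.002,0,0,0,0],
    [-1,0,0,0,0,0,0],
    [-1,0,0,0,0,0,0],
    [-1,0,0,0,0,0,0],
    [-1,0,0,0,0,0,0],
  ],
)

```text
time_s: 4.15
ee_pos: [482.1, -290.8, 80.0]
ee_rot: [-180.0, 0.0, 174.1]
force: [0.6, -0.5, -0.2]
gripper_width: 17.1
gripper_force: 25.0
```

Emit:
apply_moves(
  increments=[
    [-1,0,0,0.01,0,0,0],
    [-1,0,0,0.025,0,0,0],
    [-1,0,0,0.03,0,0,0],
    [-1,0,0,0.035,0,0,0],
    [-1,0,0.02,0.01,0,0,0],
  ],
)

```text
time_s: 4.57
ee_pos: [484.7, -274.2, 195.8]
ee_rot: [-179.7, 0.6, 174.0]
force: [-0.1, -1.3, -0.5]
gripper_width: 16.9
gripper_force: 25.0
```

Emit:
apply_moves(
  increments=[
    [-1,0,0.04,0,0,0,1],
    [-1,0.003,0.04,0,0,0,1],
    [-1,0.003,0.04,0,0,0,1],
    [-1,0.003,0.04,0,0,0,0.5],
    [-1,0,0.04,0,0,0,0],
  ],
)

```text
time_s: 4.98
ee_pos: [491.2, -68.9, 190.9]
ee_rot: [180.0, 0.1, 177.6]
force: [0.2, -0.9, -0.6]
gripper_width: 16.9
gripper_force: 25.0
```

Emit:
apply_moves(
  increments=[
    [-1,0,0.04,0,0,0,0],
    [-1,0,0.024,0,0,0,0],
    [-1,0,0.01,0,0,0,0],
    [-1,0,0,0,0,0,0],
    [-1,0,0,0,0,0,0],
  ],
)

```text
time_s: 5.4
ee_pos: [491.1, 3.0, 190.3]
ee_rot: [-180.0, 0.0, 177.7]
force: [0.2, -0.0, -0.3]
gripper_width: 16.8
gripper_force: 25.0
```

```bash
python3 - <<'E'
from h import *
f=grab("top"); g=grab("side"); s=status.state(); print(s["time_s"],s["ee_pos"],s["ee_rot"],s["force"])
def crop(im,x0,y0,w,h,s): return cv2.resize(im[y0:y0+h,x0:x0+w,::-1],(w*s,h*s),interpolation=cv2.INTER_NEAREST)
cv2.imwrite("pics/d.png",np.hstack([crop(f["color"],250,190,80,90,5),crop(g["color"],210,150,80,90,5)]))
E
```

```text
5.5 [491.15435368   2.06651262 190.12687177] [-1.79968613e+02  1.02352392e-02  1.77544177e+02] [-0.14193405 -0.34910959  0.17810655]
```

View pics/d.png

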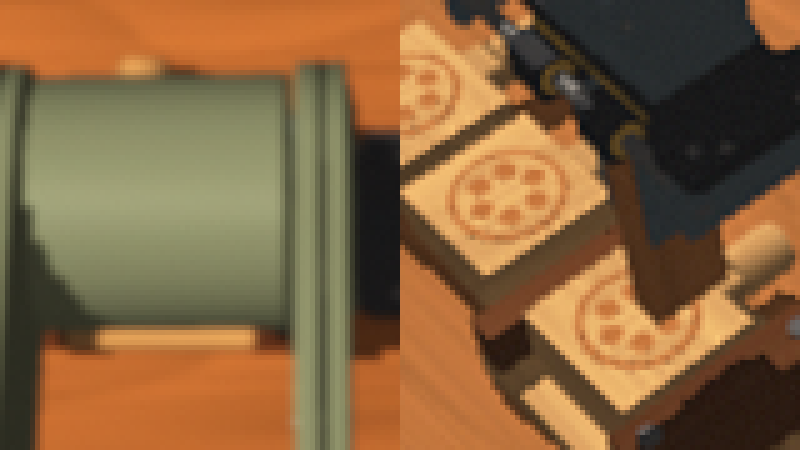

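Emit:
apply_moves(
  increments=[
    [-1,0,0.002,-0.02,0,0,0],
    [-1,0,0,-0.018,0,0,0],
    [-1,0,0,-0.006,0,0,0],
    [-1,0,0,0,0,0,0],
    [-1,0,0,0,0,0,0],
  ],
)

```text
time_s: 5.92
ee_pos: [491.4, 4.4, 146.2]
ee_rot: [-180.0, -0.0, 177.5]
force: [-0.6, -0.1, -0.8]
gripper_width: 17.1
gripper_force: 25.0
```

Emit:
apply_moves(
  increments=[
    [-1,0,0,-0.004,0,0,0],
    [-1,0,0,-0.004,0,0,0],
    [-1,0,0,-0.004,0,0,0],
    [-1,0,0,0,0,0,0],
  ],
)

```text
time_s: 6.25
ee_pos: [490.6, 5.3, 133.4]
ee_rot: [180.0, -0.1, 177.6]
force: [0.0, -0.4, -0.5]
gripper_width: 17.1
gripper_force: 25.0
```

Emit:
apply_moves(
  increments=[
    [-1,0,-0.001,0,0,0,0],
    [-1,0,0,0,0,0,0],
  ],
)

```text
time_s: 6.42
ee_pos: [491.1, 4.3, 134.1]
ee_rot: [180.0, 0.0, 177.6]
force: [0.5, 0.9, 0.2]
gripper_width: 16.7
gripper_force: 25.0
```

Emit:
apply_moves(
  increments=[
    [-1,0,-0.001,0,0,0,0],
    [-1,0,0,0,0,0,0],
  ],
)

```text
time_s: 6.58
ee_pos: [491.2, 3.2, 134.2]
ee_rot: [180.0, 0.0, 177.6]
force: [0.0, -0.3, -1.2]
gripper_width: 16.8
gripper_force: 25.0
```

Emit:
apply_moves(
  increments=[
    [-1,0,-0.001,0,0,0,0],
    [-1,0,0,0,0,0,0],
  ],
)

```text
time_s: 6.75
ee_pos: [491.1, 2.2, 134.1]
ee_rot: [180.0, 0.0, 177.6]
force: [0.5, -0.6, 0.3]
gripper_width: 17.2
gripper_force: 25.0
```

Emit:
apply_moves(
  increments=[
    [-1,0,-0.0005,0,0,0,0],
    [-1,0,0,0,0,0,0],
  ],
)

```text
time_s: 6.92
ee_pos: [491.1, 1.8, 134.0]
ee_rot: [180.0, 0.0, 177.6]
force: [0.5, -0.9, 0.0]
gripper_width: 16.9
gripper_force: 25.0
```

Emit:
apply_moves(
  increments=[
    [-1,0,-0.001,0,0,0,0],
    [-1,0,0,0,0,0,0],
  ],
)

```text
time_s: 7.08
ee_pos: [491.0, 1.5, 134.0]
ee_rot: [179.9, -0.0, 177.6]
force: [0.6, 3.3, 0.4]
gripper_width: 16.8
gripper_force: 25.0
```

Emit:
apply_moves(
  increments=[
    [-1,0,-0.001,0,0,0,0],
    [-1,0,0,0,0,0,0],
  ],
)

```text
time_s: 7.25
ee_pos: [491.0, 1.2, 134.0]
ee_rot: [179.8, -0.0, 177.5]
force: [1.1, 6.1, -0.6]
gripper_width: 16.8
gripper_force: 25.0
```

Emit:
apply_moves(
  increments=[
    [-1,0,-0.001,0,0,0,0],
    [-1,0,0,0,0,0,0],
  ],
)

```text
time_s: 7.42
ee_pos: [491.1, 1.1, 134.1]
ee_rot: [179.7, -0.0, 177.5]
force: [-0.6, 8.5, -0.0]
gripper_width: 17.0
gripper_force: 25.0
```

Emit:
apply_moves(
  increments=[
    [-1,0,0.0034,0,0,0,0],
    [-1,0,0,-0.003,0,0,0],
    [-1,0,0,-0.003,0,0,0],
    [-1,0,0,0,0,0,0],
  ],
)

```text
time_s: 7.75
ee_pos: [490.5, 1.8, 127.2]
ee_rot: [-180.0, -0.1, 177.6]
force: [-0.4, -0.3, -1.0]
gripper_width: 17.2
gripper_force: 25.0
```

Emit:
apply_moves(
  increments=[
    [-1,0,0,-0.003,0,0,0],
    [-1,0,0,-0.001,0,0,0],
    [-1,0,0,0,0,0,0],
  ],
)

```text
time_s: 8.0
ee_pos: [490.8, 2.0, 123.6]
ee_rot: [-180.0, -0.0, 177.6]
force: [-1.4, 0.4, -0.4]
gripper_width: 17.1
gripper_force: 25.0
```

Emit:
apply_moves(
  increments=[
    [-1,0,0,-0.002,0,0,0],
    [-1,0,0,0,0,0,0],
  ],
)

```text
time_s: 8.17
ee_pos: [490.9, 2.1, 121.7]
ee_rot: [180.0, -0.0, 177.6]
force: [-0.4, -0.0, -0.9]
gripper_width: 16.7
gripper_force: 25.0
```

Emit:
apply_moves(
  increments=[
    [-1,0,0,-0.002,0,0,0],
    [-1,0,0,0,0,0,0],
  ],
)

```text
time_s: 8.33
ee_pos: [490.9, 2.2, 119.7]
ee_rot: [180.0, -0.0, 177.6]
force: [-0.3, 0.5, 0.4]
gripper_width: 16.9
gripper_force: 25.0
```

Emit:
apply_moves(
  increments=[
    [-1,0,0,-0.004,0,0,0],
    [-1,0,0,-0.003,0,0,0],
    [-1,0,0,0,0,0,0],
  ],
)

```text
time_s: 8.58
ee_pos: [490.5, 2.2, 112.2]
ee_rot: [180.0, -0.1, 177.6]
force: [0.5, 0.5, -0.3]
gripper_width: 17.0
gripper_force: 25.0
```

Emit:
apply_moves(
  increments=[
    [-1,0,0,-0.004,0,0,0],
    [-1,0,0,-0.003,0,0,0],
    [-1,0,0,0,0,0,0],
  ],
)

```text
time_s: 8.83
ee_pos: [490.5, 2.2, 105.2]
ee_rot: [180.0, -0.1, 177.6]
force: [0.3, -0.1, 0.3]
gripper_width: 16.8
gripper_force: 25.0
```

Emit:
apply_moves(
  increments=[
    [-1,0,0.0015,0,0,0,0],
    [-1,0,0,0,0,0,0],
  ],
)

```text
time_s: 9.0
ee_pos: [490.7, 2.8, 105.6]
ee_rot: [-179.9, -0.1, 177.7]
force: [-0.6, -4.5, -3.0]
gripper_width: 16.7
gripper_force: 25.0
```

Emit:
apply_moves(
  increments=[
    [-1,0,0.001,0,0,0,0],
    [-1,0,0,0,0,0,0],
  ],
)

```text
time_s: 9.17
ee_pos: [490.6, 3.0, 105.6]
ee_rot: [-179.8, -0.0, 177.8]
force: [0.9, -7.0, -3.5]
gripper_width: 17.2
gripper_force: 25.0
```

Emit:
apply_moves(
  increments=[
    [-1,0,0.001,0,0,0,0],
    [-1,0,0,0,0,0,0],
  ],
)

```text
time_s: 9.33
ee_pos: [490.6, 3.2, 105.7]
ee_rot: [-179.7, -0.0, 177.8]
force: [0.8, -10.7, -3.6]
gripper_width: 16.8
gripper_force: 25.0
```

Emit:
apply_moves(
  increments=[
    [-1,0,-0.0035,0,0,0,0],
    [-1,0,0,-0.004,0,0,0],
    [-1,0,0,-0.004,0,0,0],
    [-1,0,0,-0.003,0,0,0],
    [-1,0,0,0,0,0,0],
  ],
)

```text
time_s: 9.75
ee_pos: [490.7, 2.4, 94.3]
ee_rot: [180.0, -0.1, 177.6]
force: [0.8, -1.8, -0.6]
gripper_width: 16.8
gripper_force: 25.0
```

Emit:
apply_moves(
  increments=[
    [-1,0,0,-0.002,0,0,0],
    [-1,0,0,0,0,0,0],
  ],
)

```text
time_s: 9.92
ee_pos: [490.9, 2.4, 92.7]
ee_rot: [180.0, -0.0, 177.6]
force: [0.1, -0.4, -0.7]
gripper_width: 16.7
gripper_force: 25.0
```

Emit:
apply_moves(
  increments=[
    [-1,0,0,-0.002,0,0,0],
    [-1,0,0,0,0,0,0],
  ],
)

```text
time_s: 10.08
ee_pos: [490.9, 2.4, 90.7]
ee_rot: [180.0, -0.0, 177.6]
force: [0.5, -0.6, -0.8]
gripper_width: 16.8
gripper_force: 25.0
```

Emit:
apply_moves(
  increments=[
    [-1,0,0,-0.001,0,0,0],
    [-1,0,0,0,0,0,0],
  ],
)

```text
time_s: 10.25
ee_pos: [491.1, 2.4, 90.0]
ee_rot: [180.0, 0.0, 177.6]
force: [0.8, -0.6, -0.8]
gripper_width: 16.9
gripper_force: 25.0
```

Emit:
apply_moves(
  increments=[
    [-1,0,0,-0.001,0,0,0],
    [-1,0,0,0,0,0,0],
  ],
)

```text
time_s: 10.42
ee_pos: [491.2, 2.3, 89.9]
ee_rot: [180.0, 0.0, 177.6]
force: [-1.6, 0.2, 7.8]
gripper_width: 16.8
gripper_force: 25.0
```

Emit:
apply_moves(
  increments=[
    [-1,0,0,-0.001,0,0,0],
    [-1,0,0,0,0,0,0],
  ],
)

```text
time_s: 10.58
ee_pos: [491.2, 2.4, 89.9]
ee_rot: [180.0, 0.0, 177.6]
force: [-3.0, -0.2, 14.4]
gripper_width: 17.1
gripper_force: 25.0
```

Emit:
apply_moves(
  increments=[
    [-1,0,0,0.0018,0,0,0],
    [0,0,0,0,0,0,0],
    [0,0,0,0,0,0,0],
    [0,0,0,0,0,0,0],
    [0,0,0,0,0,0,0],
  ],
)

```text
time_s: 11.0
ee_pos: [490.9, 2.2, 89.5]
ee_rot: [180.0, -0.0, 177.6]
force: [0.1, -0.7, 0.8]
gripper_width: 40.7
gripper_force: 0.0
```

Emit:
apply_moves(
  increments=[
    [0,0,0,0,0,0,0],
    [0,0,0,0.02,0,0,0],
    [0,0,0,0.04,0,0,0],
    [0,0,0,0.04,0,0,0],
    [0,0,0,0.04,0,0,0],
  ],
)

```text
time_s: 11.42
ee_pos: [490.5, 2.2, 231.0]
ee_rot: [180.0, -0.1, 177.6]
force: [0.8, 0.1, 0.1]
gripper_width: 45.4
gripper_force: 0.0
```

Emit:
apply_moves(
  increments=[
    [0,0,0.04,0,0,0,0],
    [0,0,0.04,0,0,0,0],
    [0,0,0.04,0,0,0,0],
    [0,0,0.04,0,0,0,0],
    [0,-0.02,0.035,0,0,0,0],
  ],
)

```text
time_s: 11.83
ee_pos: [473.2, 199.8, 229.6]
ee_rot: [179.9, 0.2, 177.6]
force: [1.7, 0.9, 0.3]
gripper_width: 45.6
gripper_force: 0.0
```

Emit:
apply_moves(
  increments=[
    [0,-0.02,0.035,0,0,0,0],
    [0,-0.02,0.035,0,0,0,0],
    [0,-0.02,0.035,0,0,0,0],
    [0,-0.02,0.035,0,0,0,0],
    [0,0,0,0,0,0,0],
  ],
)

```text
time_s: 12.25
ee_pos: [387.6, 342.5, 229.5]
ee_rot: [179.8, -0.1, 178.0]
force: [-0.5, -0.9, 0.0]
gripper_width: 45.6
gripper_force: 0.0
```

```bash
python3 - <<'E'
from h import *
f=grab("top"); g=grab("side"); s=status.state(); print(s["time_s"],s["ee_pos"])
def crop(im,x0,y0,w,h,s): return cv2.resize(im[y0:y0+h,x0:x0+w,::-1],(w*s,h*s),interpolation=cv2.INTER_NEAREST)
cv2.imwrite("pics/e.png",np.hstack([crop(f["color"],250,170,180,100,2),crop(g["color"],222,184,80,80,5)[:200]]) if 0 else np.vstack([np.hstack([crop(f["color"],255,190,70,75,4),crop(f["color"],390,175,60,75,4)]),np.hstack([crop(g["color"],222,170,70,72,4),crop(g["color"],338,262,60,72,4)])]))
for p in([490.7+.4,2.4,-2.4],[490.7+.4,2.4,-2.4]): print("expected top outline",proj(f,T(p,box(-20,20,-8.5,8.5,112,112.1))[::2]).round(1).tolist())
E
```

```text
12.35 [390.20034934 338.16189183 229.42759622]
expected top outline [[299.6, 243.7], [292.5, 243.7], [299.8, 227.1], [292.7, 227.0]]
expected top outline [[299.6, 243.7], [292.5, 243.7], [299.8, 227.1], [292.7, 227.0]]
```

View pics/e.png

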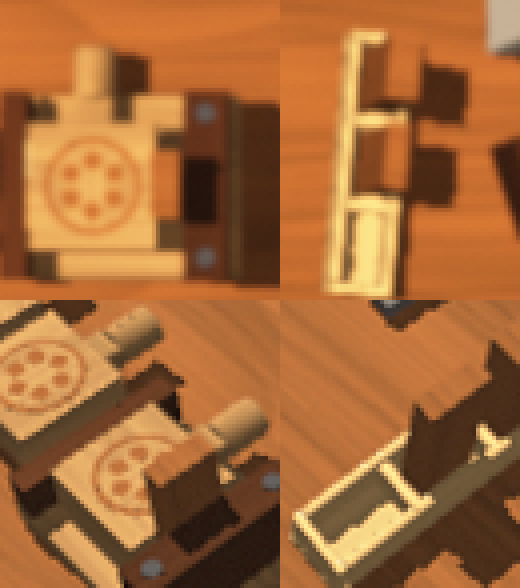

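The picture shows the middle slip upright in the gap at about (297, 235) px in the top view, as predicted. The other two slips stand in the rack.

```bash
python3 -c "
from h import *
print(env.job_done())"
```

```text
the job is handed in; nothing more can be done
None
```

I packed the gap with the 17 mm middle slip: it slid in without forcing, with about 1 mm of play, and stands upright on the cradle floor near the middle of the fence. The thin and thick slips never left the rack, I went nowhere near the cup, mallet or brush, and I handed the job in at about 12 s; no verdict came back.

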